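# Close the board holder's sliding jaw on a circuit board

### The job

Clamp the circuit board in the board holder: with a fingertip press down the black ribbed pad in the middle of the sliding jaw to free its brake, keep it pressed while you push the jaw along the rails right up against the stop block on the scale, then let go so that the brake holds it there. Do not force the jaw along while its brake is on, do not lift the board, and leave the other things on the mat where they are.

Things in the scene. Friction and masses are not known exactly. Their poses are not given: they have to be found in the camera images.
- holder: Circuit-board holder, fixed on the 3 mm bench mat: two black cast feet 334 mm apart carry two square steel rails, a brake bar between them and, on the -x side, an aluminium scale bar with tick marks. Origin: underside, midway between the rails; y runs along the rails, x across. Extents: x -95 to +71 mm, y -204 to +164 mm. Rail tops 40 mm above the origin.
- jaw (a joint): Travel of the sliding jaw along the holder's +y, in m; it grows as the jaw closes towards the fixed jaw and the stop. The jaw: a grey cross bar 104 mm long in x, 14 mm thick, 24 mm high above the rail tops, and behind it (-y) a low carriage, 11 mm high, with the release pad. Brake on, it holds against some 20 to 30 N; pad pressed, it slides with 1 to 2 N.
- jaw_ear (a point): Centre of the +y face of the sliding jaw's ear, a small grey block that sticks out over the scale bar on the -x side and meets the stop. It is flush with the cross bar's upright inner face, 69 mm to the -x side of the jaw's middle and 6 mm above the rail tops. Axes as the holder's.
- release_pad (a joint): How far the release pad is pressed down, in m: -0.001 to 0 up (brake on), 0.005 fully down. A spring holds it up: it begins to move at about 9 N and takes about 11 N when fully down. Pressed 2 mm or more the brake is free. It springs back when let go and the brake grips again.
- pad_top (a point): Centre of the top of the black ribbed release pad, 40 x 40 mm, in the middle of the sliding jaw, 16 mm above the rail tops when up, 11 mm (level with the carriage) when down. Its +y edge is 5 mm behind the cross bar's rear face, which stands 8 mm above the pad; the pad's centre is 39 mm behind the jaw's inner face. Axes as the holder's.
- stop_face (a point): On the steel stop block (24 mm in x, 18 mm in y, with a small black knurled screw on top) clamped on the scale bar: centre of the face that looks to -y, towards the ear. The jaw is home when jaw_ear meets this face. Axes as the holder's. It does not move.
- fixed_jaw: The other jaw, a like grey cross bar clamped on the rails; it does not move. Both jaws have a 4 mm lip over a groove for the board's edge. Origin: middle of its upright inner face, which looks to -y, at rail-top height; axes as the holder's. With the sliding jaw at the stop the inner faces are 81 mm apart.
- board: Loose circuit board 100 mm (x) by 80 mm (y) by 2 mm with parts up to 11 mm tall, lying on the two rails between the jaws, its +y edge near or in the groove of the fixed jaw. Origin: centre of its underside. The closing jaw slides it home; both jaws' lips then lie over its edges.
- solder_spool: Bystander: spool of solder 62 mm across, 30 mm high, lying flat. Origin: centre of its underside.
- flux_jar: Bystander: small jar 46 mm across, 42 mm high. Origin: centre of its underside.
- tip_cup: Bystander: white cup 54 mm across, 55 mm high. Origin: centre of its underside.
- screwdriver: Bystander: screwdriver 160 mm long along its x, 26 mm thick. Origin: its middle, at the underside.
- tweezers: Bystander: steel tweezers 125 mm long along their x, 9 mm high. Origin: their middle, at the underside.
- cutters: Bystander: side cutters 150 mm long along their x, 60 mm wide, 12 mm high. Origin: middle, at the underside.
- helping_hand: Bystander: helping-hand stand with a magnifier, cast base 82 x 110 mm, cross bar 170 mm along its y at 85 mm height, clips reaching 71 mm to its -x, lens top at about 210 mm. Origin: centre of the base's underside.
Not all that is in view belongs to the job. Leave any green or white look-alike of the board alone.

How it is judged (in metres and radians):
On the way, in this order (a step that is already met when the one before it is completed fails the run):
1. the release pad is pressed at least 2 mm before the jaw has been moved 10 mm (distance of jaw_ear from where it was at the start of the episode below 0.01 m and value of joint release_pad above 0.002 m and y of jaw_ear in the frame of stop_face below -0.02 m), for 0.1 s.
2. the sliding jaw's ear reaches the stop (y of jaw_ear in the frame of stop_face above -0.002 m), for 0.1 s.
At the end, for the whole second after the job is handed in: The jaw's ear is at rest within 2 mm of the stop face, the release pad is up (less than 1 mm down), and the board lies flat on the rails with both edges in the grooves: centre 38.5 to 42.5 mm from the fixed jaw's inner face, within 15 mm of the middle sideways, square within 0.04 rad (y of jaw_ear in the frame of stop_face between -0.002 and 0.003 m and value of joint release_pad below 0.001 m and velocity of joint jaw between -0.005 and 0.005 m/s and y of board in the frame of fixed_jaw between -0.0425 and -0.0385 m and x of board in the frame of fixed_jaw between -0.015 and 0.015 m and z of board in the frame of fixed_jaw between -0.002 and 0.003 m and angle between the y axis of board and the y axis of fixed_jaw, either way round below 0.04 rad and angle between board's own z axis and vertical below 0.05 rad and linear speed of board below 0.01 m/s); the robot touches nothing.
It fails at once if the sliding jaw is dragged along with its brake on (pad up, jaw moving over 15 mm/s, over 6 mm from its start and not yet at the stop) (value of joint release_pad below 0.0005 m and distance of jaw_ear from where it was at the start of the episode above 0.006 m and y of jaw_ear in the frame of stop_face below -0.004 m and (velocity of joint jaw above 0.015 m/s or velocity of joint jaw below -0.015 m/s)).
It fails at once if the board is lifted 10 mm off the rails or tipped over 0.3 rad (z of board in the frame of fixed_jaw above 0.01 m or angle between board's own z axis and vertical above 0.3 rad).
It fails at once if another thing on the mat is moved more than 20 mm (distance of any of solder_spool, flux_jar, tip_cup, screwdriver, tweezers, cutters, helping_hand from where it was at the start of the episode above 0.02 m).
It also fails if it takes over 35 s, if anything falls off the work surface, if the arm or the gripper's body presses on something with over 40 N, if the wrist force passes 120 N, or if a joint passes its speed limit or range.

### The arm

A 6-joint arm with a two-finger parallel gripper is mounted at the origin on the work surface. World frame = base frame: x ahead of the robot, y to its left, z up, the work surface at z = 0. Lengths are in mm, angles in degrees, forces in N, time in s.
With the tool pointing down it reaches from about 325 to 925 mm from the base axis. Payload 3.1 kg.
Tool frame: the origin (TCP) lies at the very end of the fingers, on their centre line; the grasp point (between the pads) lies robot.tcp_to_grasp behind it (robot.tcp_to_grasp is the distance from the TCP to the grasp point, in mm); z points along the fingers, x is the direction in which the jaws open and shut, and the axes are right-handed (so a half turn about z gives the same grasp; the last joint's range is limited). The gripper opens to 85 mm and grips with 20 to 120 N. Pads are 22 mm wide; open, the fingers measure 114 mm over their backs; the gripper's body (76 mm by 85 mm) begins 54 mm behind the grasp point. The pads swing forward as they close: fully open they stand 13 mm farther back than shut.
Start: joints at [61.238, 12.427, 92.441, -0, 75.132, -6.429], TCP at [237.485, 578.135, 231.3] pointing down, gripper open.
Joint ranges: [-157.48, 157.48], [-44.54, 120.13], [17.64, 146.25], [-64.5, 244.5], [7.68, 150.69], [-147.95, 147.95]. Speed limits (degrees/s): [159.86, 159.86, 180, 180, 180, 180].

### API

Orientations are given as [roll, pitch, yaw] about the fixed x, y, z axes, in that order (R = Rz(yaw) Ry(pitch) Rx(roll)).
In Python, from station import robot gives the robot as it stands. The module is installed in compiled form; this text tells all that it offers.
- The arm moves only by the tool arm_command, never from a script. Its argument "commands" is a list of rows, each a list of 2 entries, a list of its own where there are three numbers: the shift along the tool's x, y, z in mm, then the turn, a rotation vector about the tool's x, y, z in rad. In form: [[[x, y, z], [ax, ay, az]], ...]. A call has 1 to 20 rows; each row shifts and turns the commanded pose from where the row before left it, along the tool's axes as they then stand; what a row does not reach is not made up. A row lasts 1/12 s, in which the tool goes at most 41.7 mm and 7.16 degrees, less where a joint would pass 70% of its speed; a pose out of reach is approached as far as the arm can. A call with a gripper value outside its range is refused whole. "claw" is the opening, from 0 (shut) to 1 (fully open), set as the call begins (left out, the last holds). The fingers move at their own pace and stop on an object; "force" is the grip in N (left out, the last holds). Time passes only in rows, so rows that do not move let the fingers close. It gives the time, the measured TCP pose, the force and the opening at its end, in the units of the state.
- robot.sense(): the state, without advancing time (a new reading comes with each control period).
- robot.read_camera(name): name is "side" or "top"; returns a dict with "frame" (384x512x3 uint8, red, green, blue), "vfov" (degrees; the focal length in pixels is half the picture's height over the tangent of half this angle, whatever the lens; pixels are square), "cx", "cy" (the principal point, pixels), "k1" (the pictures are not rectified: a ray, as slopes to the right and down, at radius r is drawn at 1 + k1 r^2 times it, then the intrinsics apply), "eye" and "rotation" of the camera in the world. Camera axes: x right, y up, looking along -z (the intrinsics and any distortion apply to the point x, -y, -z); pixel columns grow to the right and rows downward; lengths in mm; the calibration is good to about 2 mm. A picture is of the moment at which its call begins. There is no depth.
- robot.hand_in(): hands the job in, once; it reports no verdict.
Trained networks look in the newest picture that a camera, given by its name, has taken for a name from the list of things; names that differ only in an ending like _2 or _b are one class to them, and where a whole thing is asked for, a point or a joint stands for the part that bears it (a point fixed in the world has none). Each returns a list of dicts, best first, with "p" (0 to 1); they miss things now and then, are a little off and sometimes report something else, mostly with a low value. They report only what shows in the picture. A call takes as long as a camera call. They do not tell look-alikes from the thing itself.
- robot.spot_in(camera, target): "bbox" ([left, top, right, bottom] in pixels, round what is visible of it).
- robot.masks_of(camera, target): "mask" (384x512 bool, what is visible of it) and "bbox" ([left, top, right, bottom] in pixels, round what is visible of it).
The state is a dict: "t": time; "joints": joint angles; "qvel": joint speeds; "tau": joint torques, N m; "tcp_pos": TCP position; "tool_rot": TCP orientation; "wrist_force": force on the tool from outside, world axes, zero at the start; "torque": the same for the moment, N m; "finger_gap": finger opening in mm.
Only numpy, scipy, OpenCV 4.12 (cv2) and the standard library are available. Lean on these libraries where they do the work, as an engineer would, in place of code of your own. Each camera call takes 0.05 s, during which the arm holds its last target. There are 200 camera calls.

## Working session

There is one attempt and no reset: what is moved stays moved. The work goes in short steps, Python scripts to look and compute and a tool call to move; the robot and the scene stay as the last step left them, time stands still between calls to the robot, and variables do not carry over. Pictures are saved under pics/ and viewed, about 8 in all and at most 12, crops included, and the job is handed in when it is done.

Besides the shell and the picture viewer there is one more tool, called after "Request:" in YAML: its name, and indented under it one key for each argument. arm_command: Moves the arm, as the interface text tells. Its arguments: {"type":"object","properties":{"commands":{"type":"array","items":{"type":"array"}},"claw":{"type":"number"},"force":{"type":"number"}},"required":["commands"]}

```bash
mkdir -p pics; cat > h.py <<'E'
from station import robot
import numpy as np, cv2
def shot(n,f=None):
    c=robot.read_camera(n)
    if f: cv2.imwrite('pics/'+f,c['frame'][:,:,::-1])
    return c
def K(c):
    f=c['frame'].shape[0]/2/np.tan(np.radians(c['vfov'])/2); return f
def ray(c,u,v):
    f=K(c); d=cv2.undistortPoints(np.array([[[u,v]]],float),np.array([[f,0,c['cx']],[0,f,c['cy']],[0,0,1]]),np.array([c['k1'],0,0,0]))[0,0]
    return np.array(c['rotation'])@np.array([d[0],-d[1],-1])
def atz(c,u,v,z):
    d=ray(c,u,v); e=np.array(c['eye']); return e+d*(z-e[2])/d[2]
def proj(c,p):
    q=np.array(c['rotation']).T@(np.array(p,float)-c['eye']); x,y=q[0]/-q[2],-q[1]/-q[2]
    s=1+c['k1']*(x*x+y*y); f=K(c); return np.array([c['cx']+f*x*s,c['cy']+f*y*s])
E
python3 - <<'E'
from h import *
for n in('top','side'):
    c=shot(n,n+'1.png'); print(n,c['vfov'],c['k1'],c['eye'],np.round(c['rotation'],3).tolist())
    for t in('holder','pad_top','jaw_ear','fixed_jaw','board','helping_hand','stop_face'):
        try: print(t,[(np.round(r['bbox']).tolist(),round(r['p'],2)) for r in robot.spot_in(n,t)][:3])
        except Exception as e: print(t,e)
print(robot.sense()); print(robot.tcp_to_grasp)
im=[cv2.imread(f'pics/{n}1.png') for n in('top','side')]
E
```

```text
top 49.8076711791076 0.048637299439012995 [ 479.45502695   32.65095109 1151.67244775] [5.384, 1.297, -89.404]
holder [([206.0, 178.0, 346.0, 266.0], 0.87), ([358.0, 220.0, 380.0, 245.0], 0.64), ([239.0, 190.0, 275.0, 236.0], 0.54)]
pad_top [([308.0, 217.0, 325.0, 235.0], 0.57)]
jaw_ear [([296.0, 200.0, 331.0, 253.0], 0.68)]
fixed_jaw [([231.0, 188.0, 248.0, 227.0], 0.92)]
board [([122.0, 225.0, 167.0, 266.0], 0.91), ([131.0, 137.0, 173.0, 176.0], 0.62), ([342.0, 147.0, 374.0, 182.0], 0.6)]
helping_hand [([208.0, 108.0, 271.0, 167.0], 0.57)]
stop_face [([255.0, 238.0, 266.0, 247.0], 0.48)]
side 46.383039777187015 -0.09377729831653349 [ 512.65627766 -666.06245386  707.77662854] [48.308, -1.059, -2.404]
holder [([185.0, 160.0, 294.0, 303.0], 0.79)]
pad_top [([226.0, 243.0, 252.0, 263.0], 0.75)]
jaw_ear [([200.0, 233.0, 270.0, 277.0], 0.79), ([230.0, 186.0, 278.0, 218.0], 0.72)]
fixed_jaw [([213.0, 195.0, 229.0, 210.0], 0.3)]
board [([195.0, 121.0, 244.0, 146.0], 0.98), ([227.0, 185.0, 278.0, 218.0], 0.94), ([309.0, 301.0, 370.0, 346.0], 0.91)]
helping_hand [([311.0, 124.0, 373.0, 218.0], 0.77), ([183.0, 160.0, 291.0, 304.0], 0.38)]
stop_face [([214.0, 193.0, 227.0, 210.0], 0.74)]
{'t': 0.8, 'joints': array([ 6.12365140e+01,  1.24252481e+01,  9.24389856e+01,  9.35096063e-05,
        7.51331248e+01, -6.42710309e+00]), 'qvel': array([ 0.06149506, -0.04372653, -0.04484051,  0.07986907, -0.02245181,
        0.02001697]), 'tau': array([ 7.13889149e-04, -3.96820199e+01, -3.04241359e+01, -1.18151438e-04,
        3.07346136e-04, -3.15219317e-06]), 'tcp_pos': array([237.50368787, 578.14265914, 231.34266607]), 'tool_rot': array([ 1.79999794e+02, -2.63494896e-03,  6.76635931e+01]), 'wrist_force': array([ 0.33231623,  0.09431216, -0.24651392]), 'torque': array([0.05162338, 0.03051928, 0.02827745]), 'finger_gap': 85.21223779279656}
18.700000000000003
```

View pics/top1.png

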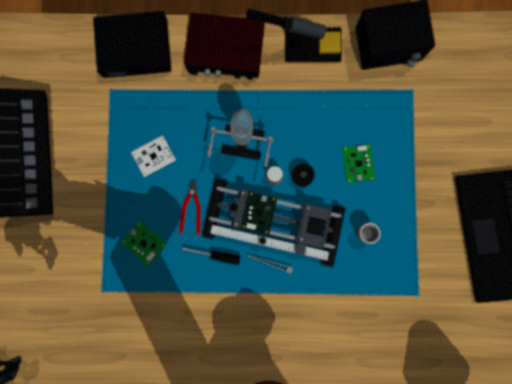

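View pics/side1.png

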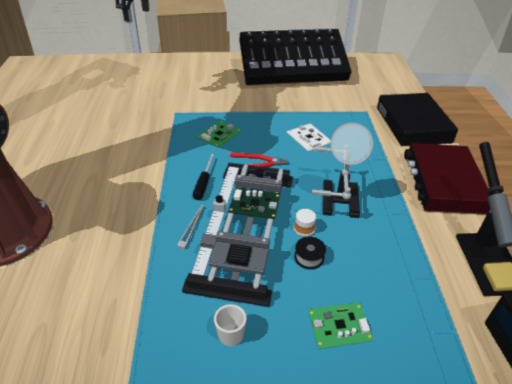

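```bash
sed -i 's/^import numpy.*/&\nfrom scipy.spatial.transform import Rotation as Ro/; s/    if f: cv2/    c["rotation"]=Ro.from_euler("xyz",c["rotation"],degrees=True).as_matrix()\n&/' h.py
python3 - <<'E'
from h import *
a=cv2.imread('pics/top1.png')[165:280,190:350]; b=cv2.imread('pics/side1.png')[155:310,175:305]
a=cv2.resize(a,None,fx=3.4,fy=3.4,interpolation=cv2.INTER_CUBIC); cv2.imwrite('pics/zt.png',cv2.convertScaleAbs(cv2.resize(a,(800,575)),alpha=1.6))
cv2.imwrite('pics/zs.png',cv2.resize(b,None,fx=3.8,fy=3.8,interpolation=cv2.INTER_CUBIC))
for n in('top','side'):
    c=shot(n)
    for t,z in(('pad_top',59),('release_pad',59),('fixed_jaw',67),('stop_face',55)):
        for r in robot.masks_of(n,t)[:2]:
            v,u=np.nonzero(r['mask']); print(n,t,round(r['p'],2),len(u),u.mean(),v.mean(),np.round(atz(c,u.mean(),v.mean(),z)))
E
```

```text
top pad_top 0.81 248 315.3346774193548 226.25806451612902 [ 511. -117.   59.]
top release_pad 0.49 254 315.3503937007874 225.84251968503938 [ 512. -117.   59.]
top fixed_jaw 0.68 411 237.82968369829683 208.42822384428223 [555.  87.  67.]
top stop_face 0.55 339 368.7994100294985 232.78171091445427 [ 495. -257.   55.]
side pad_top 0.9 445 238.88988764044944 254.56629213483146 [ 514. -126.   59.]
side release_pad 0.74 444 238.69144144144144 254.40315315315314 [ 513. -125.   59.]
side fixed_jaw 0.59 695 257.50071942446044 181.5021582733813 [557.  72.  67.]
side fixed_jaw 0.54 417 239.16546762589928 254.3285371702638 [ 514. -132.   67.]
side stop_face 0.7 186 219.73655913978496 203.43010752688173 [475.  17.  55.]
```

View pics/zt.png

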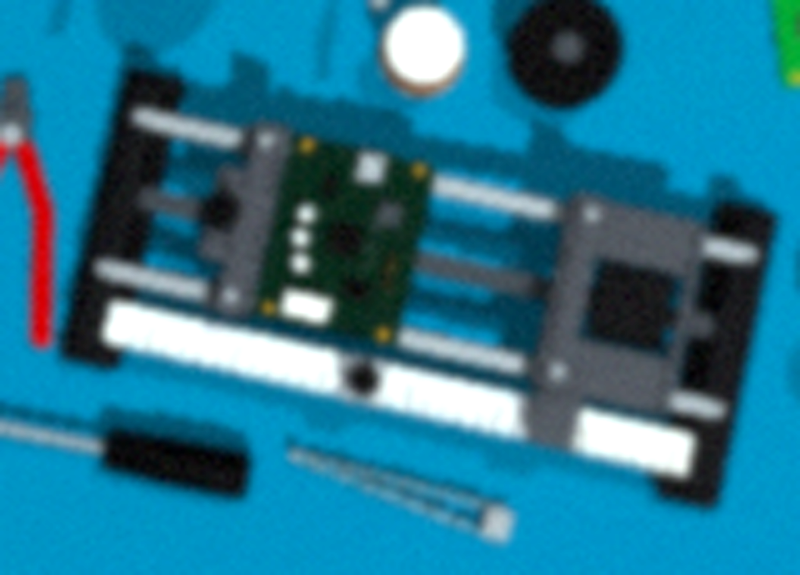

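View pics/zs.png

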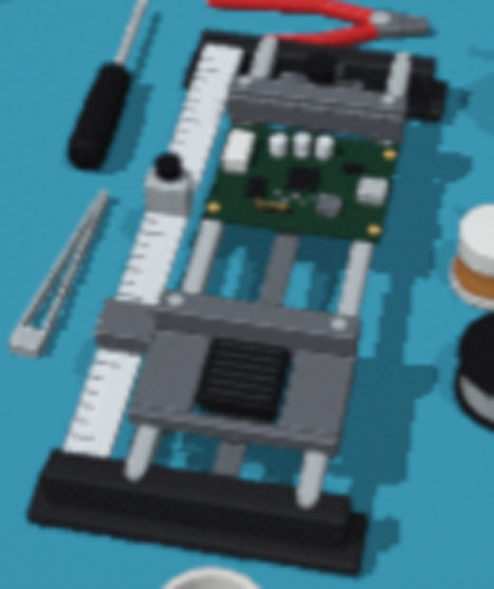

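```bash
python3 - <<'E'
from h import *
T=shot('top');S=shot('side')
t=lambda x,y,z:atz(T,190+x/5,165+y/5,z)
s=lambda x,y,z:atz(S,175+x/3.8,155+y/3.8,z)
for n,a,b in(('railR',t(755,250,43),t(140,118,43)),('railL',t(722,408,43),t(100,268,43)),('railR s',s(311,497,43),s(403,60,43)),('railL s',s(135,470,43),s(265,45,43))):
    d=b-a; print(n,np.round(a),np.round(b),np.linalg.norm(d),'yaw',np.degrees(np.arctan2(-d[0],d[1])))
print('pad t',t(630,305,59),'pad s',s(246,375,59))
F=[t(290,132,67),t(250,312,67)];J=[t(573,197,67),t(536,385,67)]
Fs=[s(408,112,67),s(230,90,67)];Js=[s(358,318,67),s(170,293,67)]
for f,j in((F,J),(Fs,Js)):
    y=np.radians(-12.5); u=np.array([-np.sin(y),np.cos(y),0])
    print('gap',(np.mean(f,0)-np.mean(j,0))@u,np.round(np.mean(f,0)),np.round(np.mean(j,0)))
print('screw',t(362,377,70),s(168,165,70))
s0=robot.sense(); print(s0['tcp_pos'],s0['t'])
E
```

```text
railR [ 542. -188.   43.] [610. 142.  43.] 336.62715717270584 yaw -11.706710242483007
railL [ 458. -169.   43.] [529. 162.  43.] 338.9049367026191 yaw -12.063313051663858
railR s [ 545. -186.   43.] [615. 137.  43.] 330.28578954362376 yaw -12.24055302477198
railL s [ 461. -168.   43.] [531. 153.  43.] 328.480204890923 yaw -12.171076045711288
pad t [ 511.39790463 -119.00162983   59.        ] pad s [ 515.14561458 -123.5390531    59.        ]
gap 153.00215023879707 [553.  70.  67.] [518. -79.  67.]
gap 160.9518493513275 [559.  72.  67.] [525. -85.  67.]
screw [472.28344748  21.39966515  70.        ] [474.45115987  16.89727069  70.        ]
[237.5013537  578.13137401 231.29789474] 1.4
```

Request:
arm_command:
  commands:
    - [[-26.7,26,0],[0,0,0]]
    - [[-26.7,26,0],[0,0,0]]
    - [[-26.7,26,0],[0,0,0]]
    - [[-26.7,26,0],[0,0,0]]
    - [[-26.7,26,0],[0,0,0]]
    - [[-26.7,26,0],[0,0,0]]
    - [[-26.7,26,0],[0,0,0]]
    - [[-26.7,26,0],[0,0,0]]
    - [[-26.7,26,0],[0,0,0]]
    - [[-26.7,26,0],[0,0,0]]
    - [[-26.7,26,0],[0,0,0]]
    - [[-26.7,26,0],[0,0,0]]
    - [[-26.7,26,0],[0,0,0]]
    - [[-26.7,26,0],[0,0,0]]
    - [[-26.7,26,0],[0,0,0]]
    - [[-26.7,26,0],[0,0,0]]
    - [[-26.7,26,0],[0,0,0]]
    - [[-26.7,26,0],[0,0,0]]
    - [[-26.7,26,0],[0,0,0]]
    - [[-26.7,26,0],[0,0,0]]
  claw: 0

```text
t: 3.07
tcp_pos: [516.0, -115.4, 231.5]
tool_rot: [180.0, -0.0, 67.6]
wrist_force: [0.4, 1.5, 0.4]
finger_gap: 0.2
```

Request:
arm_command:
  commands:
    - [[0,0,10.5],[0,0,0.116]]
    - [[0,0,10.5],[0,0,0.116]]
    - [[0,0,10.5],[0,0,0.116]]
    - [[0,0,10.5],[0,0,0.116]]
    - [[0,0,10.5],[0,0,0.116]]
    - [[0,0,10.5],[0,0,0.116]]
    - [[0,0,10.5],[0,0,0.116]]
    - [[0,0,10.5],[0,0,0.116]]
    - [[0,0,10.5],[0,0,0.116]]
    - [[0,0,10.5],[0,0,0.116]]
    - [[0,0,10.5],[0,0,0.116]]
    - [[0,0,10.5],[0,0,0.116]]
    - [[0,0,0],[0,0,0]]
    - [[0,0,0],[0,0,0]]
    - [[0,0,0],[0,0,0]]

```text
t: 4.32
tcp_pos: [516.0, -113.6, 105.9]
tool_rot: [180.0, -0.1, -11.9]
wrist_force: [0.3, -0.3, -0.0]
finger_gap: -0.3
```

Request:
arm_command:
  commands:
    - [[0,0,11],[0,0,0]]
    - [[0,0,11],[0,0,0]]
    - [[0,0,11],[0,0,0]]
    - [[0,0,0],[0,0,0]]
    - [[0,0,0],[0,0,0]]

```text
t: 4.73
tcp_pos: [514.2, -112.9, 70.6]
tool_rot: [-180.0, 0.2, -12.1]
wrist_force: [0.1, 0.6, 0.6]
finger_gap: 0.0
```

```bash
python3 - <<'E'
from h import *
S=shot('side','s2.png');T=shot('top','t2.png');p=robot.sense()['tcp_pos'];print(p,proj(S,p),proj(T,p))
u=np.array([.208,.978,0]);v=np.array([.978,-.208,0])
a=cv2.imread('pics/s2.png')[165:310,180:300];b=cv2.imread('pics/t2.png')[180:270,280:350]
A=cv2.resize(a,None,fx=4,fy=4,interpolation=cv2.INTER_CUBIC);B=cv2.resize(b,None,fx=4,fy=4,interpolation=cv2.INTER_CUBIC)
for dx,dy in((20,0),(-20,0)): pass
c=np.array([513,-121,59.])
for k in((20,20),(-20,20),(-20,-20),(20,-20)):
    q=c+k[0]*v+k[1]*u
    for I,C,o in((A,S,(180,165)),(B,T,(280,180))):
        x=(proj(C,q)-o+.5)*4; cv2.circle(I,tuple(int(i) for i in x),2,(0,0,255),-1)
x=(proj(S,p)-(180,165)+.5)*4; cv2.circle(A,tuple(int(i) for i in x),3,(255,255,0),-1)
B=cv2.copyMakeBorder(cv2.convertScaleAbs(B,alpha=1.6),0,A.shape[0]-B.shape[0],0,0,cv2.BORDER_CONSTANT)
cv2.imwrite('pics/z2.png',np.hstack([A,B]))
E
```

```text
[ 515.54740642 -113.40835984   72.0972432 ] [239.82157735 244.95418142] [314.52576026 224.23352734]
```

View pics/z2.png

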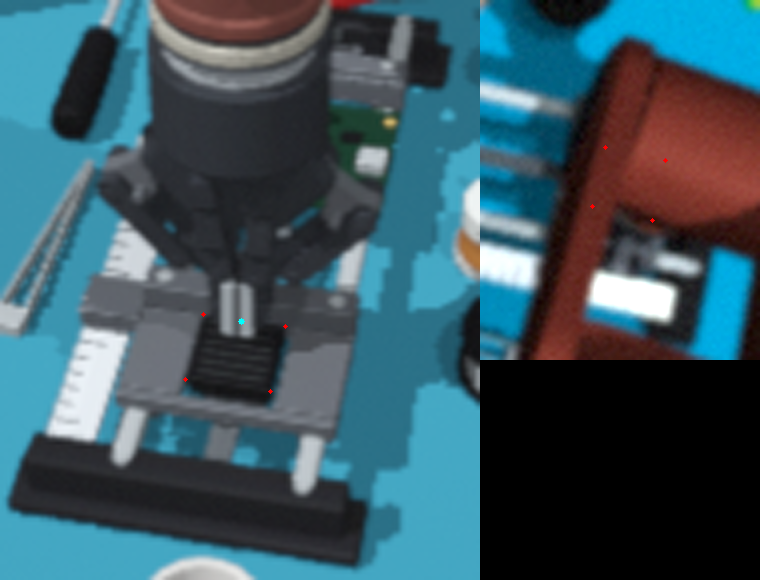

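Request:
arm_command:
  commands:
    - [[0,0,3],[0,0,0]]
    - [[0,0,3],[0,0,0]]
    - [[0,0,3],[0,0,0]]
    - [[0,0,2],[0,0,0]]
    - [[0,0,2],[0,0,0]]
    - [[0,0,2],[0,0,0]]
    - [[0,0,1],[0,0,0]]
    - [[0,0,0],[0,0,0]]
    - [[0,0,0],[0,0,0]]

```text
t: 5.58
tcp_pos: [515.5, -113.4, 57.2]
tool_rot: [-180.0, 0.0, -12.1]
wrist_force: [-2.3, 0.7, 7.9]
finger_gap: 0.0
```

Request:
arm_command:
  commands:
    - [[0,0,1],[0,0,0]]
    - [[0,0,0],[0,0,0]]
    - [[0,0,0],[0,0,0]]

```text
t: 5.83
tcp_pos: [515.6, -113.4, 56.5]
tool_rot: [-180.0, 0.0, -12.1]
wrist_force: [-3.0, 2.4, 8.2]
finger_gap: 0.2
```

Request:
arm_command:
  commands:
    - [[0,0,0.5],[0,0,0]]
    - [[0,0,0],[0,0,0]]
    - [[0,0,0],[0,0,0]]

```text
t: 6.08
tcp_pos: [515.6, -113.4, 56.0]
tool_rot: [-180.0, 0.0, -12.1]
wrist_force: [-3.8, 1.3, 7.9]
finger_gap: -0.1
```

Request:
arm_command:
  commands:
    - [[0,0,1],[0,0,0]]
    - [[0,0,0],[0,0,0]]
    - [[0,-0.5,0],[0,0,0]]
    - [[0,-1,0],[0,0,0]]
    - [[0,-1,0],[0,0,0]]
    - [[0,-1,0],[0,0,0]]
    - [[0,-1,0],[0,0,0]]

```text
t: 6.67
tcp_pos: [516.4, -109.5, 55.1]
tool_rot: [179.9, 0.0, -12.1]
wrist_force: [-3.8, 0.7, 8.1]
finger_gap: 0.2
```

```bash
python3 - <<'E'
from h import *
S=shot('side','s3.png')
F=[]
for i in range(3):
    s=robot.sense();F.append(s['wrist_force']);print(s['tcp_pos'],s['wrist_force'])
    shot('side')
E
```

```text
[ 516.46104189 -109.3317326    55.12527007] [-3.68398218  0.77042101  8.8556662 ]
[ 516.48737496 -109.36383244   55.13465882] [-4.54067225  0.98251365  9.27075965]
[ 516.47244539 -109.323221     55.11881902] [-4.07694585  0.01972283  8.80934639]
```

Request:
arm_command:
  commands:
    - [[0,-1.5,0],[0,0,0]]
    - [[0,-2,0],[0,0,0]]
    - [[0,-2,0],[0,0,0]]
    - [[0,-2,0],[0,0,0]]
    - [[0,-2,0],[0,0,0]]
    - [[0,-2,0],[0,0,0]]
    - [[0,-2,0],[0,0,0]]
    - [[0,-2,0],[0,0,0]]
    - [[0,-2,0],[0,0,0]]
    - [[0,-2,0],[0,0,0]]
    - [[0,-2,0],[0,0,0]]
    - [[0,-2,0],[0,0,0]]

```text
t: 7.87
tcp_pos: [521.5, -86.5, 55.2]
tool_rot: [179.9, 0.0, -12.1]
wrist_force: [-4.0, -0.4, 9.1]
finger_gap: -0.0
```

```bash
python3 - <<'E'
from h import *
S=shot('side','s4.png')
s=robot.sense();print(s['tcp_pos'],s['wrist_force'])
a=[cv2.resize(cv2.imread(f'pics/{n}.png')[165:310,180:275],None,fx=4,fy=4,interpolation=cv2.INTER_CUBIC) for n in('s3','s4')]
cv2.imwrite('pics/z4.png',np.hstack(a))
E
```

```text
[521.57677231 -86.13013438  55.17715199] [-3.30550463  0.03458896  8.71772889]
```

View pics/z4.png

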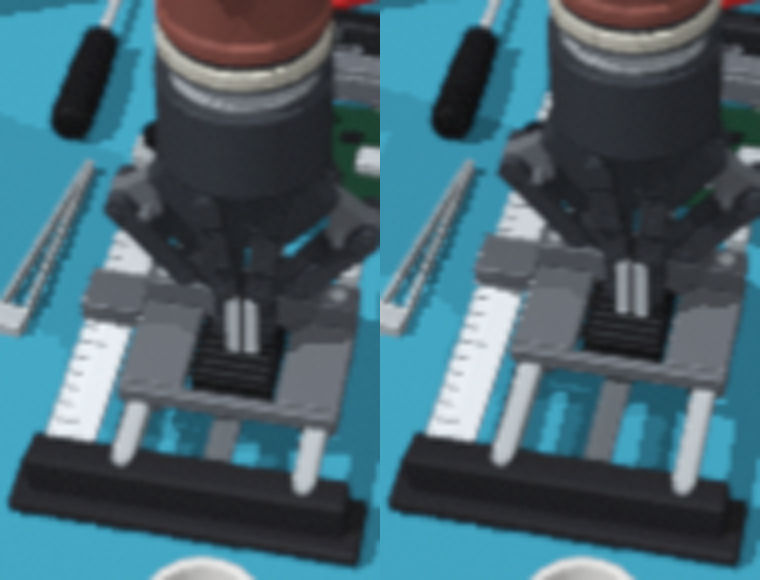

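Request:
arm_command:
  commands:
    - [[0,-1.5,0],[0,0,0]]
    - [[0,-2,0],[0,0,0]]
    - [[0,-2,0],[0,0,0]]
    - [[0,-2,0],[0,0,0]]
    - [[0,-2,0],[0,0,0]]
    - [[0,-2,0],[0,0,0]]
    - [[0,-2,0],[0,0,0]]
    - [[0,-2,0],[0,0,0]]
    - [[0,-2,0],[0,0,0]]
    - [[0,-2,0],[0,0,0]]
    - [[0,-2,0],[0,0,0]]
    - [[0,-2,0],[0,0,0]]
    - [[0,-2,0],[0,0,0]]
    - [[0,-2,0],[0,0,0]]
    - [[0,-2,0],[0,0,0]]
    - [[0,-2,0],[0,0,0]]
    - [[0,-2,0],[0,0,0]]
    - [[0,-2,0],[0,0,0]]
    - [[0,-2,0],[0,0,0]]
    - [[0,-1,0],[0,0,0]]

```text
t: 9.58
tcp_pos: [529.8, -48.7, 55.2]
tool_rot: [180.0, 0.0, -12.1]
wrist_force: [-2.7, -0.4, 9.1]
finger_gap: 0.4
```

```bash
python3 - <<'E'
from h import *
S=shot('side','s5.png')
s=robot.sense();print(s['tcp_pos'],s['wrist_force'])
a=[cv2.resize(cv2.imread(f'pics/{n}.png')[165:275,190:300],None,fx=5,fy=5,interpolation=cv2.INTER_CUBIC) for n in('s5',)]
cv2.imwrite('pics/z5.png',np.hstack(a))
E
```

```text
[529.83846758 -48.51708823  55.27127441] [-3.0423535  -0.34666656  8.33943288]
```

View pics/z5.png

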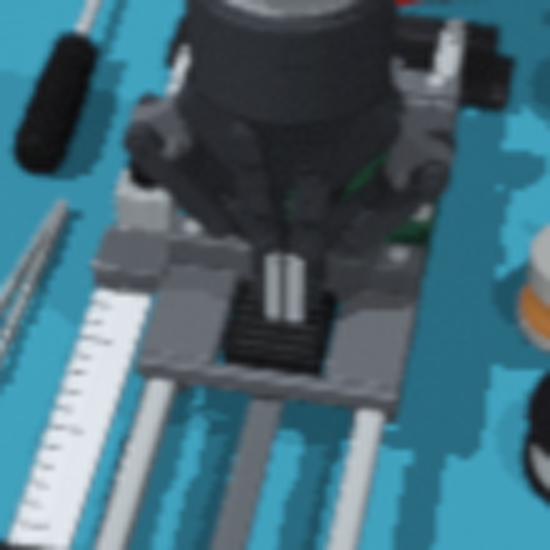

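Request:
arm_command:
  commands:
    - [[0,-1,0],[0,0,0]]
    - [[0,-1,0],[0,0,0]]
    - [[0,-1,0],[0,0,0]]
    - [[0,-1,0],[0,0,0]]
    - [[0,-1,0],[0,0,0]]
    - [[0,-1,0],[0,0,0]]

```text
t: 10.13
tcp_pos: [531.1, -42.9, 55.3]
tool_rot: [180.0, -0.0, -12.1]
wrist_force: [-3.7, -0.1, 8.9]
finger_gap: 0.1
```

Request:
arm_command:
  commands:
    - [[0,-1,0],[0,0,0]]
    - [[0,-1,0],[0,0,0]]
    - [[0,-1,0],[0,0,0]]

```text
t: 10.38
tcp_pos: [531.7, -40.0, 55.3]
tool_rot: [180.0, -0.0, -12.1]
wrist_force: [-3.2, -0.9, 9.1]
finger_gap: 0.0
```

Request:
arm_command:
  commands:
    - [[0,-1,0],[0,0,0]]
    - [[0,-1,0],[0,0,0]]
    - [[0,0,0],[0,0,0]]

```text
t: 10.63
tcp_pos: [532.1, -38.0, 55.3]
tool_rot: [179.9, -0.0, -12.1]
wrist_force: [-3.7, 0.2, 8.8]
finger_gap: -0.0
```

Request:
arm_command:
  commands:
    - [[0,-1,0],[0,0,0]]
    - [[0,-1,0],[0,0,0]]
    - [[0,-1,0],[0,0,0]]
    - [[0,0,0],[0,0,0]]

```text
t: 10.97
tcp_pos: [532.7, -35.4, 55.3]
tool_rot: [179.9, -0.0, -12.0]
wrist_force: [-4.6, -1.9, 9.0]
finger_gap: 0.2
```

```bash
python3 - <<'E'
from h import *
S=shot('side','s6.png')
s=robot.sense();print(s['tcp_pos'],s['wrist_force'])
a=[cv2.resize(cv2.imread(f'pics/{n}.png')[180:260,195:280],None,fx=5,fy=5,interpolation=cv2.INTER_CUBIC) for n in('s5','s6',)]
cv2.imwrite('pics/z6.png',cv2.resize(np.hstack(a),(800,376)))
E
```

```text
[532.71539209 -35.40846304  55.26317293] [-3.27606646 -1.61109836  9.58175248]
```

View pics/z6.png

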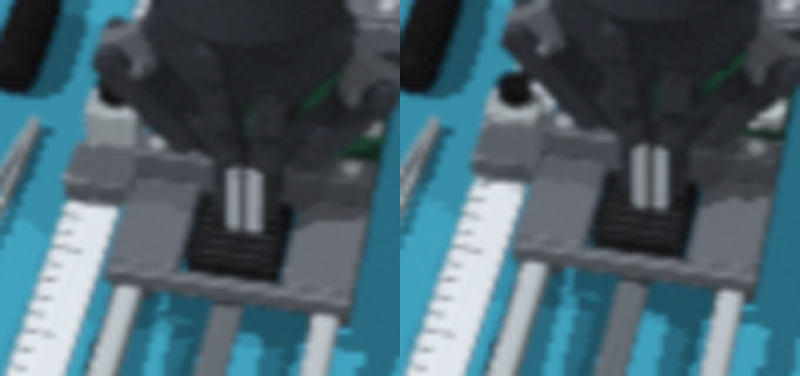

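Request:
arm_command:
  commands:
    - [[0,-1,0],[0,0,0]]
    - [[0,-1,0],[0,0,0]]
    - [[0,0,0],[0,0,0]]

```text
t: 11.27
tcp_pos: [533.2, -34.6, 55.4]
tool_rot: [179.8, -0.0, -12.0]
wrist_force: [-3.6, -4.3, 9.8]
finger_gap: 0.1
```

Request:
arm_command:
  commands:
    - [[0,-1,0],[0,0,0]]
    - [[0,-1,0],[0,0,0]]
    - [[0,0,0],[0,0,0]]

```text
t: 11.52
tcp_pos: [534.1, -33.0, 55.6]
tool_rot: [179.8, -0.1, -12.0]
wrist_force: [-2.7, -5.3, 8.4]
finger_gap: -0.0
```

Request:
arm_command:
  commands:
    - [[0,-1,0],[0,0,0]]
    - [[0,-1,0],[0,0,0]]
    - [[0,0,0],[0,0,0]]

```text
t: 11.77
tcp_pos: [535.0, -31.1, 55.8]
tool_rot: [179.8, -0.2, -12.0]
wrist_force: [-3.7, -5.6, 8.5]
finger_gap: 0.2
```

Request:
arm_command:
  commands:
    - [[0,-1,0],[0,0,0]]
    - [[0,-1,0],[0,0,0]]
    - [[0,0,0],[0,0,0]]

```text
t: 12.02
tcp_pos: [535.6, -29.5, 55.9]
tool_rot: [179.7, -0.2, -12.0]
wrist_force: [-2.6, -6.8, 8.9]
finger_gap: 0.3
```

```bash
python3 - <<'E'
from h import *
S=shot('side','s7.png')
s=robot.sense();print(s['tcp_pos'],s['wrist_force'])
g=[cv2.cvtColor(cv2.imread(f'pics/{n}.png')[200:250,190:235],6).astype(np.float32) for n in('s5','s6','s7')]
# carriage/ear/rails-side patch: jaw's ear
G=[cv2.imread(f'pics/{n}.png',0) for n in('s5','s6','s7')]
t=G[1][205:245,198:222]
for i in(0,2):
    r=cv2.matchTemplate(G[i][190:270,190:232],t,cv2.TM_CCOEFF_NORMED); print(cv2.minMaxLoc(r)[1::2])
a=[cv2.resize(cv2.imread(f'pics/{n}.png')[180:260,195:280],None,fx=5,fy=5,interpolation=cv2.INTER_CUBIC) for n in('s6','s7',)]
cv2.imwrite('pics/z7.png',cv2.resize(np.hstack(a),(800,376)))
E
```

```text
[535.5931171  -29.57805109  55.86026338] [-2.64757525 -6.45291715  8.59139977]
(0.9665641784667969, (6, 20))
(0.9981241226196289, (8, 15))
```

View pics/z7.png

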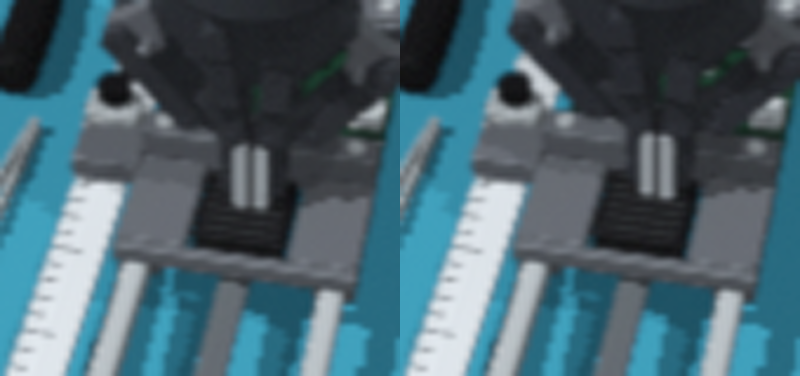

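Request:
arm_command:
  commands:
    - [[0,-1,0.3],[0,0,0]]
    - [[0,-1,0.3],[0,0,0]]
    - [[0,-1,0],[0,0,0]]
    - [[0,0,0],[0,0,0]]

```text
t: 12.4
tcp_pos: [535.7, -29.3, 55.8]
tool_rot: [179.4, -0.2, -11.9]
wrist_force: [-5.8, -14.4, 12.6]
finger_gap: -0.1
```

Request:
arm_command:
  commands:
    - [[0,-1,0],[0,0,0]]
    - [[0,-1,0],[0,0,0]]
    - [[0,0,0],[0,0,0]]

```text
t: 12.65
tcp_pos: [535.7, -29.2, 55.9]
tool_rot: [179.2, -0.1, -11.8]
wrist_force: [-7.5, -19.6, 12.2]
finger_gap: -0.1
```

Request:
arm_command:
  commands:
    - [[0,1,0],[0,0,0]]
    - [[0,1,0],[0,0,0]]
    - [[0,1,0],[0,0,0]]
    - [[0,0,0],[0,0,0]]

```text
t: 12.98
tcp_pos: [535.7, -29.4, 55.8]
tool_rot: [179.6, -0.2, -12.0]
wrist_force: [-6.1, -11.8, 11.8]
finger_gap: 0.3
```

Request:
arm_command:
  commands:
    - [[0,1,0],[0,0,0]]
    - [[0,0.5,0],[0,0,0]]
    - [[0,0,0],[0,0,0]]

```text
t: 13.23
tcp_pos: [535.7, -29.5, 55.7]
tool_rot: [179.7, -0.2, -12.0]
wrist_force: [-4.6, -7.8, 11.3]
finger_gap: -0.2
```

Request:
arm_command:
  commands:
    - [[0,0,-1.5],[0,0,0]]
    - [[0,0,-1.5],[0,0,0]]
    - [[0,0,-1.5],[0,0,0]]
    - [[0,0,-1.5],[0,0,0]]
    - [[0,0,-3],[0,0,0]]
    - [[0,0,-5],[0,0,0]]
    - [[0,0,-10],[0,0,0]]
    - [[0,0,0],[0,0,0]]

```text
t: 13.9
tcp_pos: [535.9, -26.5, 79.2]
tool_rot: [-180.0, -0.2, -12.1]
wrist_force: [0.9, 0.0, 0.3]
finger_gap: 0.1
```

Request:
arm_command:
  commands:
    - [[0,0,-30],[0,0,0]]
    - [[0,0,-30],[0,0,0]]
    - [[0,0,-30],[0,0,0]]
    - [[0,0,-30],[0,0,0]]
    - [[0,0,-30],[0,0,0]]
    - [[0,35,0],[0,0,0]]
    - [[0,35,0],[0,0,0]]
    - [[0,35,0],[0,0,0]]
    - [[0,35,0],[0,0,0]]
    - [[0,35,0],[0,0,0]]
    - [[0,35,0],[0,0,0]]
    - [[0,35,0],[0,0,0]]
    - [[0,35,0],[0,0,0]]
    - [[0,35,0],[0,0,0]]
    - [[0,0,0],[0,0,0]]
    - [[0,0,0],[0,0,0]]

```text
t: 15.23
tcp_pos: [468.1, -335.9, 227.6]
tool_rot: [-180.0, -0.1, -12.3]
wrist_force: [-0.3, -0.8, 0.7]
finger_gap: 0.1
```

```bash
python3 - <<'E'
from h import *
S=shot('side','s8.png');shot('top','t8.png')
s=robot.sense();print(s['t'],s['tcp_pos'],s['wrist_force'])
a=cv2.resize(cv2.imread('pics/s8.png')[150:270,190:300],(400,436),interpolation=cv2.INTER_CUBIC)
b=cv2.resize(cv2.imread('pics/t8.png')[165:265,210:310],(400,400),interpolation=cv2.INTER_CUBIC)
b=cv2.copyMakeBorder(cv2.convertScaleAbs(b,alpha=1.6),0,36,0,0,cv2.BORDER_CONSTANT)
cv2.imwrite('pics/z8.png',np.hstack([a,b]))
E
```

```text
15.3333 [ 468.46129069 -333.71072769  227.27612207] [0.69347607 0.04925998 0.25985178]
```

View pics/z8.png

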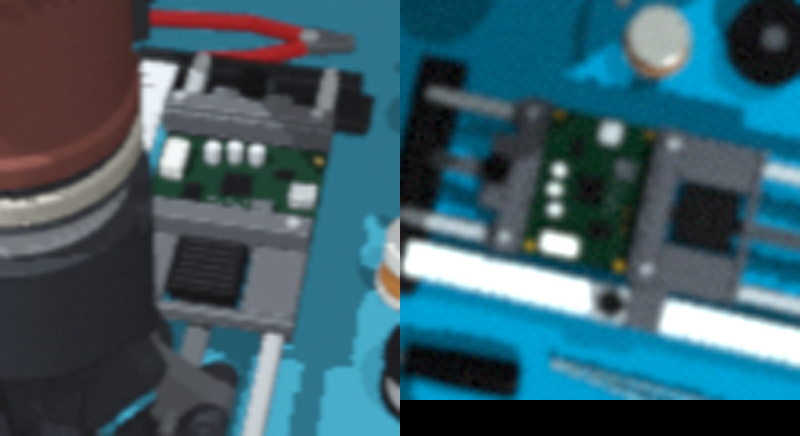

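Request:
arm_command:
  commands:
    - [[-30,0,0],[0,0,0]]
    - [[-30,0,0],[0,0,0]]
    - [[-30,0,0],[0,0,0]]
    - [[-30,0,0],[0,0,0]]
    - [[-30,0,0],[0,0,0]]
    - [[0,0,0],[0,0,0]]
    - [[0,0,0],[0,0,0]]

```text
t: 15.92
tcp_pos: [321.4, -301.5, 227.2]
tool_rot: [180.0, -0.1, -12.1]
wrist_force: [0.3, -0.1, 2.1]
finger_gap: 0.1
```

```bash
python3 - <<'E'
from h import *
S=shot('side','s9.png');shot('top','t9.png')
s=robot.sense();print(s['t'],s['tcp_pos'],s['wrist_force'])
a=cv2.resize(cv2.imread('pics/s9.png')[165:245,195:285],(450,400),interpolation=cv2.INTER_CUBIC)
b=cv2.resize(cv2.imread('pics/t9.png')[185:250,230:288],(348,390),interpolation=cv2.INTER_CUBIC)
b=cv2.copyMakeBorder(cv2.convertScaleAbs(b,alpha=1.3),0,10,0,0,cv2.BORDER_CONSTANT)
cv2.imwrite('pics/z9.png',np.hstack([a,b]))
E
```

```text
16.0167 [ 322.75484486 -302.68603561  227.80817602] [ 0.34730567 -0.80513685 -0.32476459]
```

View pics/z9.png

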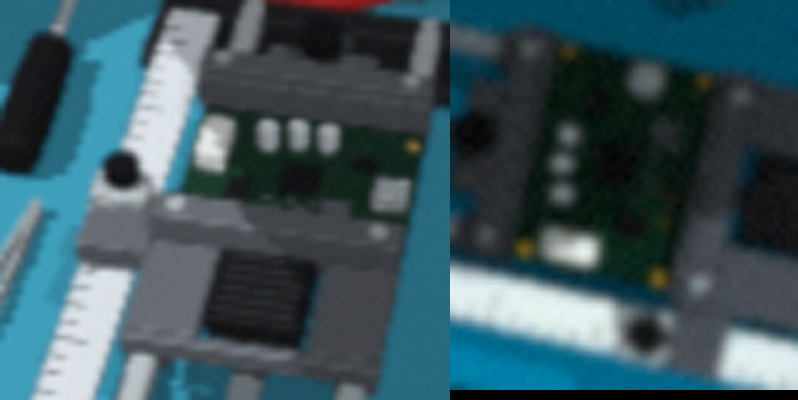

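```bash
python3 -c "
from station import robot
print(robot.hand_in())"
```

```text
the job is handed in; nothing more can be done
None
```

The board is clamped and the job is handed in at about 16 s. No verdict is reported, so whether it passed rests on the checks below.

**What I did:** I pressed the release pad about 3–4 mm with the closed fingertips and held it down while sliding the jaw about 80 mm. The jaw stopped there and did not give under a push of about 20 N. I then eased the push to about 9 N, lifted straight up so the pad could spring back, and moved the arm clear.

**Last checks:**
- **Jaw at the stop:** the pictures show the ear flush against the stop block. The roughly 80 mm of travel agrees with my estimate of 81 mm from the cameras.
- **Board:** it lies flat and square, with both edges under the jaw lips. The gap between the lips measures about 73 mm, which fits inner faces 81 mm apart less two 4 mm lips.
- **Bystanders and arm:** nothing else appeared to have moved in the areas I viewed, though I did not measure each item. The wrist force was near zero with the arm clear.

**What disagreed or was not measured:**
- The two cameras differed by 4–8 mm on the jaw and pad positions, so I relied on contact force to find the stop.
- The wrist force while pressing read about 8–9 N, slightly under the stated 9–11 N. The jaw still slid freely, so the brake was off.
- The last 2 mm at the stop and the pad's return were judged by force and picture only.

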